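# Press a bush home on the small rack press and hold it

## Robot

A 6-joint arm with a two-finger parallel gripper is mounted at the origin on a cart in front of the work surface, level with it; the furniture and walls round the work are solid. World frame = base frame: x ahead of the robot, y to its left, z up, the work surface at z = 0. Lengths are in m, angles in degrees, forces in N, time in s.
With the tool pointing down it reaches from about 0.15 to 0.775 m from the base axis. Payload 6.1 kg.
Tool frame: the origin (TCP) lies at the centre of the arm's flange, where the gripper is bolted on; the fingertips stand 173 mm ahead of it and the grasp point (between the pads) lies 155 mm ahead of it; z points along the fingers, y is the line along which they close (so a half turn about z gives the same grasp; the last joint's range is limited). The gripper opens to 85 mm and grips with 20 to 120 N. Pads are 22 mm wide; open, the fingers measure 114 mm over their backs; the gripper's body (76 mm by 85 mm) begins 54 mm behind the grasp point. The pads swing forward as they close: fully open they stand 13 mm farther back than shut.
Start: joints at [66.119, 7.208, -2.269, 80.523, 0, 90], TCP at [0.213, 0.48, 0.405] pointing down, gripper open.
Joint ranges: [-155.77, 155.77], [-54.66, 111.73], [-72.52, 77.12], [-102.08, 115.82], [-83.92, 84.16], [-180, 180]. Speed limits (degrees/s): [136.94, 136.94, 172.46, 180, 180, 180].

## Interface

Orientations are given as [roll, pitch, yaw] about the fixed x, y, z axes, in that order (R = Rz(yaw) Ry(pitch) Rx(roll)).
In Python, from plant import ctrl, optics, nets gives the robot as it stands. The module is installed in compiled form; this text tells all that it offers.
- The arm moves only by the tool move_arm, never from a script. Its argument "targets" is a list of rows, each an object with "travel": the shift along the tool's x, y, z in m, a list of three; "rot": the turn, a rotation vector about the tool's x, y, z in degrees, a list of three; "jaw": the finger opening in m, from 0 to 0.0854. A call has 1 to 20 rows; each row is the pose to reach, as a shift and turn from the pose commanded when the call began, along the tool's axes at that moment; what a row does not reach only later rows make up. A row lasts 1/12 s, in which the tool goes at most 41.7 mm and 7.16 degrees, less where a joint would pass 70% of its speed; a pose out of reach is approached as far as the arm can. A call with a gripper value outside its range is refused whole. The fingers move at their own pace and stop on an object; "newtons" is the grip in N (left out, the last holds). Time passes only in rows, so rows that repeat a pose let the fingers close. It gives the time, the measured TCP pose, the force, the opening and the grip force at its end, in the units of the state.
- ctrl.observe(): the state, without advancing time (a new reading comes with each control period).
- optics.capture(name): name is "scene" or "side" or "wrist"; returns a dict with "img" (384x512x3 uint8, red, green, blue), "fov_y" (degrees; the focal length in pixels is half the picture's height over the tangent of half this angle, whatever the lens; pixels are square), "cx", "cy" (the principal point, pixels), "dist" ([k1, k2, p1, p2, k3] as OpenCV has them; the pictures are not rectified), "rvec" (rotation vector, rad) and "tvec" (3), from world to camera coordinates, as OpenCV has them; the wrist camera has in their place "tool_from_camera" (4x4, takes a point from camera to tool coordinates, whose origin is the TCP and whose axes are the flange's). Camera axes: x right, y down, z forward; pixel columns grow to the right and rows downward; lengths in m; the calibration is good to about 2 mm. A picture is of the moment at which its call begins: read the wrist's pose just before it. There is no depth.
- ctrl.hand_in(): hands the job in; it is judged then, once.
Trained networks look in a picture, given as the dict that the camera call returned (one of the last four; its "shot" number tells which), for a name from the list of things; names that differ only in an ending like _2 or _b are one class to them, and where a whole thing is asked for, a point or a joint stands for the part that bears it (a point fixed in the world has none). Each returns a list of dicts, best first, with "p" (0 to 1); they miss things now and then, are a little off and sometimes report something else, mostly with a low value. They report only what shows in the picture. A call takes as long as a camera call.
- nets.look_for(thing, picture): "box" ([left, top, width, height] in pixels, round what is visible of it).
The state is a dict: "t": time; "qpos": joint angles; "dq": joint speeds; "joint_efforts": joint torques, N m; "eef_pos": TCP position; "tcp_rot": TCP orientation; "contact_force": force on the tool from outside, world axes, zero at the start; "moment": the same for the moment, N m; "finger_gap": opening from 0.0 (shut) to 1.0 (fully open); "grasp_force": force on a finger pad.
Only numpy, scipy, OpenCV 4.12 (cv2) and the standard library are available. Lean on these libraries where they do the work, as an engineer would, in place of code of your own. Each camera call takes 0.05 s, during which the arm holds its last target. There are 200 camera calls.

## Task

A brass bush has been started in the aluminium housing on the small hand press, but the cross slide still stands off to the left where it was loaded. With the safety catch still on, turn the black knob until the slide's pointer stands at the fixed steel index (so the bush is under the punch); then flip the catch all the way over to free the lever, take the lever by its ball, pull it forward to its stop so that the bush goes home, and finish still holding the ball there with the fingers while the retaining compound grips: the lever springs back if let go. Leave the other things on the bench where they are.

Things in the scene. Friction and masses are not known exactly. Their poses are not given: they have to be found in the camera images.
- press: small grey cast rack press screwed to the bench, front towards the robot. Origin: on the bench top below the punch axis; press axes: x to the back, y to the left seen from its front, z up. Base plate 245 mm deep (x -150 to +95), 154 mm wide (y -62 to +92), 18 mm high; column at the back; head 60 mm wide (x -28 to +91, y -30 to +30, z 125 to 195 mm); catch on the left of the head, lever on its right, knob and scale at the front of the base
- knob_grip (a point): middle of the black knurled round pinion knob (38 mm diameter, its side runs from 51 to 77 mm above the bench, vertical axis, at x -108.5, y +60 mm of the press); this point is on its axis 66 mm above the bench. Anti-clockwise from above moves the cross slide to the left (press +y), clockwise to the right, 6 mm per radian; stiff friction of about 0.04 N m, it stays where it is left; the cross slide below it is 40 mm high
- knob (a joint): knob angle, rad, positive anti-clockwise from above, 0 when the pointer is exactly at the index (at the start 1.1 to 2.7); limits -1.0 and 3.3
- pointer_tip (a point): tip of the slim aluminium pointer (3 mm wide) on the front of the cross slide, 41 mm above the bench; moves with the slide along press y. It starts 7 to 16 mm to the left (+y) of the index
- index_mark (a point): end of the fixed index, a dark steel key 3 mm wide standing on the aluminium scale ledge at the front of the base (x -120, y -20 mm, 40 mm above the bench). Aligned means that the pointer tip has the same y as this point in the press axes (these are also this point's axes)
- carriage (a joint): cross slide with the clamped housing and bush, m: press-y offset of the pointer from the index, positive to the left, 0 = bush under the punch
- catch_tab (a point): middle of the ribbed finger tab of the safety catch, a dark steel strap on top left of the head. The tab is 12 mm wide (press x), 30 mm long (from 39 to 69 mm from the pivot; this point is 56 mm from it), 10 mm thick; with the catch on it points to press +y (left), level, 204 mm above the bench, free air below it
- catch_axis (a point): pivot of the catch (axis along press x) on top of the head, x +25, y +22 mm of the press, 203 mm above the bench
- catch (a joint): catch angle, rad: 0 = on (its nose sits between two lugs of the lever's locking disc and blocks the lever); lifting the tab swings it up and over to the right (towards press -y) to its stop at 1.9, tab pointing up at 1.57; the nose is clear of the lugs above about 0.6; light friction (0.03 N m), it stays where it is left
- lever_ball: black plastic ball, 32 mm diameter, on the end of the steel lever (rod 12 mm thick, entering from below; the ball can revolve on it); origin at its centre. It moves in the vertical plane y = -68 mm of the press on a 115 mm radius about lever_axis. At rest it leans 0.25 rad back (x +53, 271 mm above the bench); at the stop it leans 0.75 rad forward, towards the front of the press (x -53, 244 mm above the bench)
- lever_axis (a point): point on the lever's pivot axis (along press y) in the plane of the lever, x +25, y -68 mm of the press, 160 mm above the bench
- lever (a joint): lever angle, rad: 0 = back at rest, 1.0 = pulled forward to its stop (leans (lever - 0.25) rad forward of upright). A return spring pulls it back to 0: about 4 N at the ball at the start, 6 N at the stop, and about 2 N more while the bush is moving. With the catch on it has less than 0.1 rad of play
- bush (a joint): how far the brass bush (14 mm diameter) has been pressed down into the housing, m: 0 = standing 8 mm proud of the housing's boss, 0.008 = flush. The punch meets it at lever 0.5 rad
- the_hand_sealer: blue bag sealer to the right of the press, not part of the job, fixed: 100 mm (x) by 370 mm (y); its lever stands raised, up to about 240 mm above the bench at its right (-y) end; keep clear. Origin under the middle of its base. On the other side, near world x 0.40, y 0.50, a lamp stand rises from the bench edge, leaning away to the left
- glue_bottle: bystander: white glue bottle with red needle cap, 36 mm diameter, 96 mm high; origin under its centre
- spare_housing: bystander: spare aluminium housing without bush, 46 x 48 mm, 24 mm high; origin under its centre
- box_slim: bystander: slim flat carton, 52 x 140 mm, 23 mm high; origin under its centre
- tweezers_2: bystander: steel tweezers 122 mm long; origin under its middle

How it is judged (in metres and radians):
On the way, in this order (a step that is already met when the one before it is completed fails the run):
1. with the catch still on and the lever back, the pointer stands at the index (within 2 mm) (y of pointer_tip in the frame of index_mark between -0.002 and 0.002 m and value of joint catch below 0.4 rad and value of joint lever below 0.12 rad), for 0.2 s.
2. the catch is flipped over (1.2 rad or more) while the lever is still back (value of joint catch above 1.2 rad and value of joint lever below 0.12 rad), for 0.2 s.
At the end, for the whole second after the job is handed in: The fingers still hold the lever ball (contact force over 1.5 N) with the lever pulled to at least 0.94 rad of its 1.0 rad; the bush has been pushed down at least 6.8 mm of its 8 mm; the pointer is still within 2 mm of the index and the catch is still flipped over (over 1.2 rad) (y of pointer_tip in the frame of index_mark between -0.002 and 0.002 m and value of joint catch above 1.2 rad and value of joint lever above 0.94 rad and value of joint bush above 0.0068 m and contact force between the fingers and lever_ball above 1.5 N); the arm keeps its last pose, push and grip.
It fails at once if the lever is pulled (over 0.2 rad) while the pointer is more than 2.5 mm off the index (value of joint lever above 0.2 rad and (y of pointer_tip in the frame of index_mark above 0.0025 m or y of pointer_tip in the frame of index_mark below -0.0025 m)).
It fails at once if a bystander is shifted by more than 3 cm (distance of any of glue_bottle, box_slim, spare_housing, tweezers_2 from where it was at the start of the episode above 0.03 m).
It also fails if it takes over 72 s, if anything falls off the work surface, if the arm or the gripper's body presses on something with over 40 N, if the wrist force passes 120 N, or if a joint passes its speed limit or range.

## Working session

There is one attempt and no reset: what is moved stays moved. The work goes in short steps, Python scripts to look and compute and a tool call to move; the robot and the scene stay as the last step left them, time stands still between calls to the robot, and variables do not carry over. Pictures are saved under pics/ and viewed, at most 12 in all, crops included, and the job is handed in when it is done.

Besides the shell and the picture viewer there is one more tool, called after "Call:" as name(argument=value, ...), one argument or row to a line, values as JSON. move_arm: Moves the arm, as the interface text tells. Its arguments: {"type":"object","properties":{"targets":{"type":"array","items":{"type":"object","properties":{"travel":{"type":"array","items":{"type":"number"}},"rot":{"type":"array","items":{"type":"number"}},"jaw":{"type":"number"}}}},"newtons":{"type":"number"}},"required":["targets"]}

```bash
mkdir -p pics; cat > h.py <<'E'
import numpy as np, cv2, json
from scipy.spatial.transform import Rotation as R
from plant import ctrl, optics, nets
def K(p):
    f=p["img"].shape[0]/2/np.tan(np.radians(p["fov_y"]/2)); return np.array([[f,0,p["cx"]],[0,f,p["cy"]],[0,0,1.]])
def ext(p,s=None):
    if "rvec" in p: Rm=cv2.Rodrigues(np.array(p["rvec"],float))[0]; return Rm,np.array(p["tvec"],float).ravel()
    T=np.eye(4); T[:3,:3]=R.from_euler('xyz',s["tcp_rot"],degrees=True).as_matrix(); T[:3,3]=s["eef_pos"]
    M=np.linalg.inv(T@np.array(p["tool_from_camera"])); return M[:3,:3],M[:3,3]
def ray(p,uv,s=None):
    Rm,t=ext(p,s); n=cv2.undistortPoints(np.array([[uv]],float),K(p),np.array(p["dist"],float))[0,0]
    d=Rm.T@np.array([n[0],n[1],1]); return -Rm.T@t,d/np.linalg.norm(d)
def atz(p,uv,z,s=None):
    c,d=ray(p,uv,s); return c+d*(z-c[2])/d[2]
def proj(p,X,s=None):
    Rm,t=ext(p,s); return cv2.projectPoints(np.array(X,float).reshape(-1,1,3),cv2.Rodrigues(Rm)[0],t,K(p),np.array(p["dist"],float))[0][:,0]
def tri(rs):
    A=sum(np.eye(3)-np.outer(d,d) for c,d in rs); b=sum((np.eye(3)-np.outer(d,d))@c for c,d in rs); return np.linalg.solve(A,b)
def save(p,n,crop=None,sc=1):
    im=p["img"][...,::-1]
    if crop: x,y,w,h=crop; im=im[y:y+h,x:x+w]
    cv2.imwrite("pics/"+n,cv2.resize(im,None,fx=sc,fy=sc,interpolation=cv2.INTER_CUBIC))
E
python3 - <<'E'
from h import *
s=ctrl.observe(); print({k:np.round(v,3).tolist() for k,v in s.items()})
P={n:optics.capture(n) for n in("scene","side","wrist")}
for n,p in P.items():
    Rm,t=ext(p,s); print(n,"cam",np.round(-Rm.T@t,3),"fwd",np.round(Rm[2],2),p["fov_y"])
    for th in ["press","knob_grip","lever_ball","catch_tab","pointer_tip","index_mark","the_hand_sealer","glue_bottle","spare_housing","box_slim","tweezers_2"]:
        try:
            r=nets.look_for(th,p)[:1]; print(th,[(np.round(q["box"],1).tolist(),round(q["p"],2)) for q in r])
        except Exception as e: print(th,e)
cv2.imwrite("pics/a.png",np.hstack([P["scene"]["img"],P["side"]["img"]])[...,::-1][:, :])
im=cv2.imread("pics/a.png"); cv2.imwrite("pics/a.png",cv2.resize(np.vstack([im[:,:512],im[:,512:]]),None,fx=.78,fy=.78))
E
```

```text
{'t': 0.0, 'qpos': [66.119, 7.241, -2.327, 80.523, -0.001, 89.999], 'dq': [-0.061, -0.035, -0.063, 0.031, 0.04, -0.023], 'joint_efforts': [0.001, -43.592, 35.292, 0.017, 0.0, 0.0], 'eef_pos': [0.212, 0.48, 0.404], 'tcp_rot': [-179.908, 0.001, 156.119], 'contact_force': [0.959, 0.017, -0.1], 'moment': [-0.029, 0.051, 0.012], 'grasp_force': 0.0, 'finger_gap': 0.999}
scene cam [-0.148 -0.788  0.904] fwd [ 0.5   0.68 -0.53] 43.81697482751264
press [([202.4, 133.8, 70.7, 110.1], 0.78)]
knob_grip [([209.2, 208.4, 12.0, 14.7], 0.67)]
lever_ball [([195.2, 250.5, 20.2, 15.3], 0.55)]
catch_tab [([217.1, 149.6, 11.8, 9.6], 0.64)]
pointer_tip [([220.2, 192.9, 32.7, 32.5], 0.76)]
index_mark [([201.9, 131.2, 70.1, 111.5], 0.84)]
the_hand_sealer []
glue_bottle [([221.5, 243.1, 10.9, 30.6], 0.58)]
spare_housing [([193.9, 249.8, 20.8, 17.5], 0.79)]
box_slim [([238.6, 290.9, 53.8, 33.2], 0.97)]
tweezers_2 []
side cam [ 0.399 -0.565  0.775] fwd [ 0.14  0.76 -0.64] 53.63653815236828
press [([210.2, 121.8, 104.0, 100.4], 0.89)]
knob_grip [([223.3, 187.9, 12.0, 14.1], 0.74)]
lever_ball [([299.6, 114.9, 10.7, 16.4], 0.68)]
catch_tab [([251.3, 125.9, 22.0, 8.7], 0.59)]
pointer_tip [([231.8, 179.6, 51.9, 34.5], 0.91)]
index_mark [([214.6, 118.6, 98.6, 107.4], 0.97)]
the_hand_sealer []
glue_bottle [([201.2, 231.2, 13.1, 27.0], 0.81)]
spare_housing [([185.8, 226.0, 19.3, 16.1], 0.76)]
box_slim [([188.8, 285.2, 51.9, 61.4], 0.8)]
tweezers_2 [([231.0, 175.4, 52.9, 38.1], 0.6)]
wrist cam [0.152 0.508 0.374] fwd [ 0.24 -0.11 -0.97] 65.35377363838585
press []
knob_grip []
lever_ball []
catch_tab []
pointer_tip []
index_mark []
the_hand_sealer []
glue_bottle [([56.7, 361.9, 34.2, 20.6], 0.91)]
spare_housing [([84.0, 348.9, 10.7, 6.8], 0.39)]
box_slim []
tweezers_2 []
```

View pics/a.png

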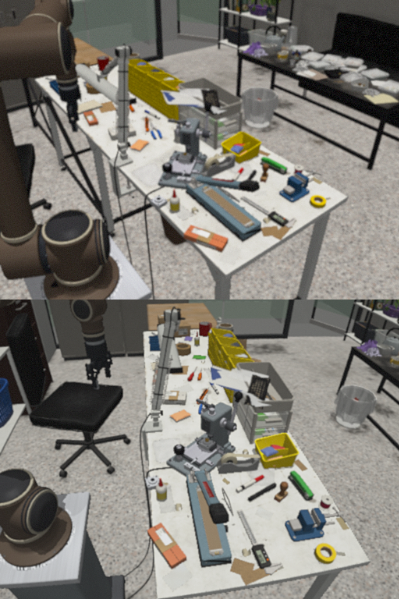

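```bash
python3 - <<'E'
from h import *
P=[optics.capture(n) for n in("scene","side")]
c=lambda b:(b[0]+b[2]/2,b[1]+b[3]/2)
D={"knob":([209.2,208.4,12,14.7],[223.3,187.9,12,14.1]),"catch":([217.1,149.6,11.8,9.6],[251.3,125.9,22,8.7]),"glue":([221.5,243.1,10.9,30.6],[201.2,231.2,13.1,27]),"spare":([193.9,249.8,20.8,17.5],[185.8,226,19.3,16.1]),"box":([238.6,290.9,53.8,33.2],[188.8,285.2,51.9,61.4])}
for k,v in D.items():
    print(k,np.round(tri([ray(p,c(b)) for p,b in zip(P,v)]),3))
print("ball at side, z=.271",atz(P[1],c([299.6,114.9,10.7,16.4]),.271))
im=[cv2.resize(P[0]["img"][115:265,180:310],(520,600)),]
cv2.imwrite("pics/b.png",im[0][...,::-1])
cv2.imwrite("pics/c.png",cv2.resize(P[1]["img"][95:245,175:375],(800,600),interpolation=cv2.INTER_CUBIC)[...,::-1])
E
```

```text
knob [0.476 0.255 0.061]
catch [0.59  0.377 0.19 ]
glue [0.402 0.083 0.046]
spare [0.372 0.158 0.011]
box [ 0.403 -0.092 -0.002]
ball at side, z=.271 [0.68198271 0.27223337 0.271     ]
```

The overview shows the press mid-bench, turned relative to the robot, with the sealer in front right and the lamp behind left. I'll look closer at it.

View pics/c.png

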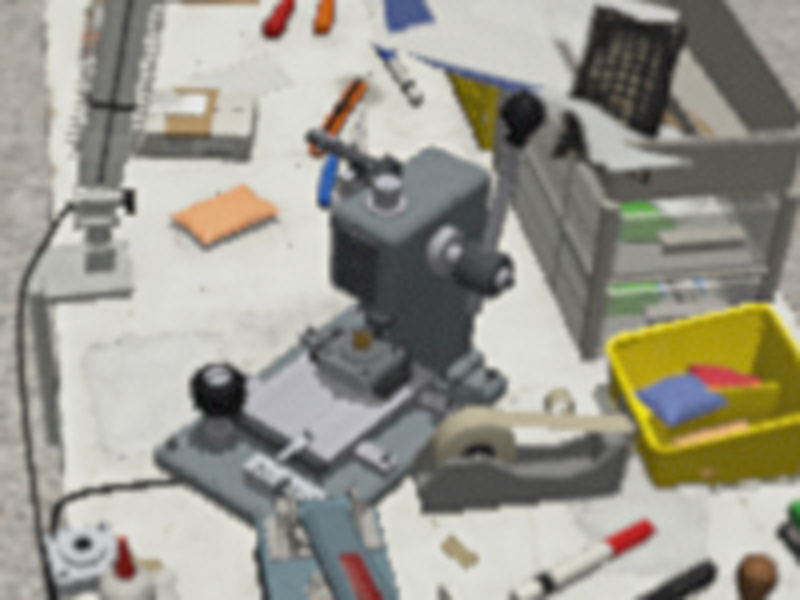

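View pics/b.png

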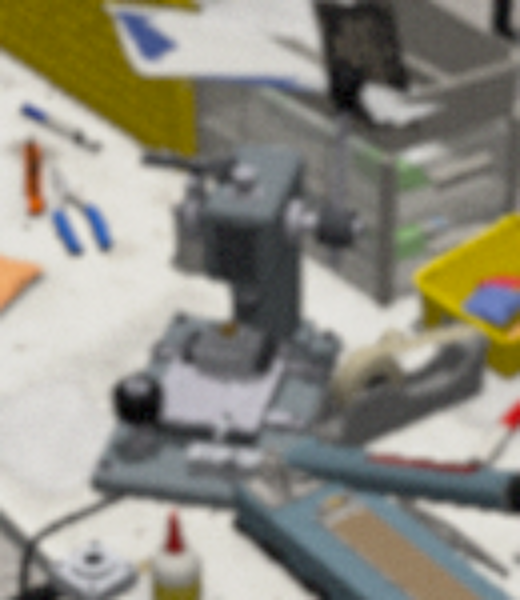

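Crop c shows the knob at (218,392), ball at (521,116), catch tab end at (312,138), and base left corner at (157,458). Crop b shows the knob at (138,398), tab end at (146,158), and corner at (97,483). Next I'll fit the press pose.

```bash
cat >> h.py <<'E'
def W(q,pts):
    c,s=np.cos(q[2]),np.sin(q[2]); pts=np.atleast_2d(pts); return np.c_[q[0]+c*pts[:,0]-s*pts[:,1],q[1]+s*pts[:,0]+c*pts[:,1],pts[:,2]]
E
python3 - <<'E'
from h import *
from scipy.optimize import least_squares
P=[optics.capture(n) for n in("scene","side")]
kn=[-.1085,.06,.064]; te=[.025,.091,.204]; co=[-.15,.092,.016]; ba=[.053,-.068,.271]
S=[(0,kn,(180+138/4,115+398/4)),(0,te,(180+146/4,115+158/4)),(0,co,(180+97/4,115+483/4)),
(1,kn,(175+218/4,95+392/4)),(1,te,(175+312/4,95+138/4)),(1,co,(175+157/4,95+458/4)),(1,ba,(175+521/4,95+116/4))]
f=lambda q:np.concatenate([proj(P[i],W(q,x))[0]-u for i,x,u in S])
r=least_squares(f,[.52,.29,.6]); q=r.x; print(q,np.degrees(q[2]),np.round(r.fun.reshape(-1,2),1).tolist())
np.save("q.npy",q)
for n,x in dict(knob=[-.1085,.06,.066],index=[-.12,-.02,.04],tab=[.025,.078,.204],ball=ba,ballend=[-.053,-.068,.244],pivot=[.025,.022,.203]).items(): print(n,np.round(W(q,x),3))
for p,b in ((P[0],[0]),): pass
# scale sizes
E
```

```text
[0.59946415 0.28198482 0.73296651] 41.99588749575774 [[1.6, 0.6], [-0.5, -0.3], [-1.0, -1.6], [0.7, 1.0], [-1.0, 0.0], [-1.4, -0.6], [1.1, 0.1]]
knob [[0.479 0.254 0.066]]
index [[0.524 0.187 0.04 ]]
tab [[0.566 0.357 0.204]]
ball [[0.684 0.267 0.271]]
ballend [[0.606 0.196 0.244]]
pivot [[0.603 0.315 0.203]]
```

Call:
move_arm(
  targets=[
    {"travel": [-0.336, -0.098, 0.074], "rot": [0, 0, -40], "jaw": 0.06},
    {"travel": [-0.336, -0.098, 0.074], "rot": [0, 0, -40], "jaw": 0.06},
    {"travel": [-0.336, -0.098, 0.074], "rot": [0, 0, -40], "jaw": 0.06},
    {"travel": [-0.336, -0.098, 0.074], "rot": [0, 0, -40], "jaw": 0.06},
    {"travel": [-0.336, -0.098, 0.074], "rot": [0, 0, -40], "jaw": 0.06},
    {"travel": [-0.336, -0.098, 0.074], "rot": [0, 0, -40], "jaw": 0.06},
    {"travel": [-0.336, -0.098, 0.074], "rot": [0, 0, -40], "jaw": 0.06},
    {"travel": [-0.336, -0.098, 0.074], "rot": [0, 0, -40], "jaw": 0.06},
    {"travel": [-0.336, -0.098, 0.074], "rot": [0, 0, -40], "jaw": 0.06},
    {"travel": [-0.336, -0.098, 0.074], "rot": [0, 0, -40], "jaw": 0.06},
    {"travel": [-0.336, -0.098, 0.074], "rot": [0, 0, -40], "jaw": 0.06},
    {"travel": [-0.336, -0.098, 0.074], "rot": [0, 0, -40], "jaw": 0.06},
  ],
)

```text
t: 3.0
eef_pos: [0.4802, 0.2541, 0.3305]
tcp_rot: [180.0, -0.1, -164.0]
contact_force: [0.7, 0.2, -0.1]
finger_gap: 0.702
grasp_force: 0.0
```

```bash
python3 - <<'E'
from h import *
s=ctrl.observe(); print({k:np.round(s[k],3).tolist() for k in("t","qpos","eef_pos","tcp_rot","contact_force")})
p=optics.capture("wrist"); q=np.load("q.npy")
for th in ["knob_grip","pointer_tip","index_mark","press","lever_ball","catch_tab"]:
    r=nets.look_for(th,p)[:2]; print(th,[(np.round(a["box"],1).tolist(),round(a["p"],2)) for a in r])
print(np.round(proj(p,W(q,[[-.1085,.06,.077],[-.12,-.02,.04],[-.12,-.01,.041],[.025,.078,.204]]),s)))
save(p,"d.png",None,1.5)
E
```

```text
{'t': 3.0, 'qpos': [27.88, 9.753, -8.589, 71.704, 0.032, 11.841], 'eef_pos': [0.48, 0.254, 0.331], 'tcp_rot': [179.978, -0.051, -163.962], 'contact_force': [0.73, 0.162, -0.125]}
knob_grip [([244.2, 168.2, 45.9, 52.8], 0.93), ([143.9, 128.8, 182.7, 199.7], 0.31)]
pointer_tip [([185.1, 201.2, 136.2, 125.9], 0.87)]
index_mark [([143.1, 126.4, 182.9, 202.0], 0.88)]
press [([144.0, 127.7, 183.3, 201.5], 0.84), ([242.3, 164.6, 48.0, 55.1], 0.45)]
lever_ball [([145.6, 129.6, 182.2, 199.5], 0.44)]
catch_tab []
[[253. 197.]
 [170. 212.]
 [179. 207.]
 [402. 482.]]
```

View pics/d.png

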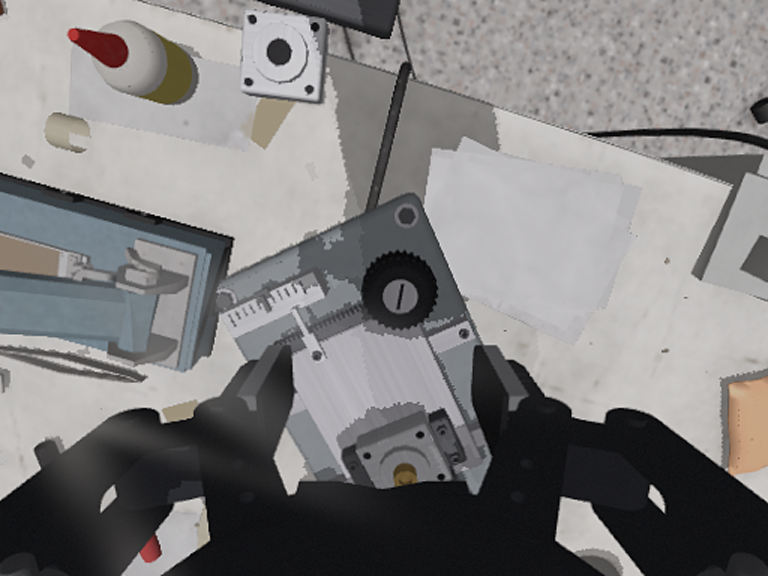

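```bash
python3 - <<'E'
from h import *
p=optics.capture("wrist"); save(p,"e.png",(140,120,200,150),4)
E
```

```text
(no output)
```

View pics/e.png

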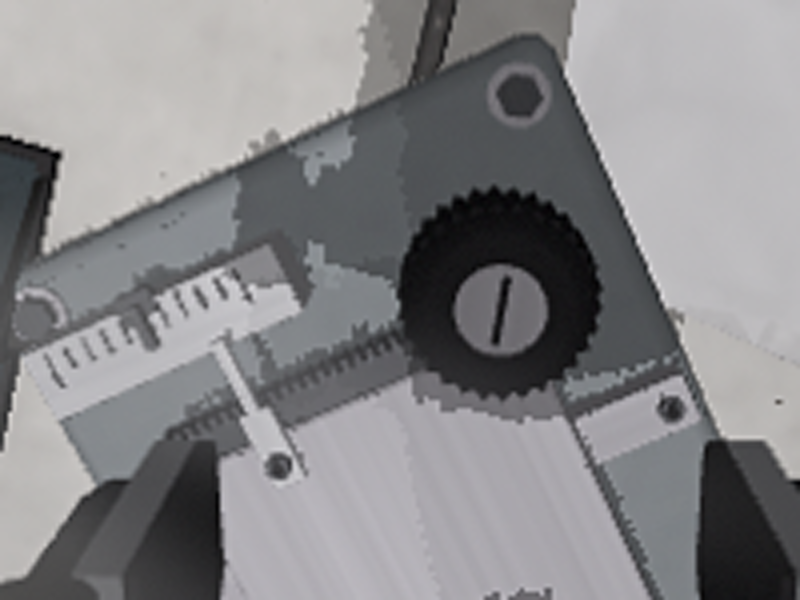

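The index key's end is at crop (148,335), the pointer tip at (221,340), and the knob screw at (500,308). I'll refit the press pose and get the offset.

```bash
python3 - <<'E'
from h import *
from scipy.optimize import least_squares
s=ctrl.observe(); p=optics.capture("wrist"); q0=np.load("q.npy")
u=lambda x,y:(140+x/4,120+y/4)
Wd=lambda uv,z:atz(p,uv,z,s)
kn=Wd(u(500,307),.077); ix=Wd(u(150,343),.040); pt=Wd(u(221,340),.041)
fe=[Wd(u(60,252),.018),Wd(u(400,92),.018)]; le=[Wd(u(590,125),.018),Wd(u(680,325),.018)]
def inv(q,X): c,s_=np.cos(q[2]),np.sin(q[2]); d=X[:2]-q[:2]; return np.array([c*d[0]+s_*d[1],-s_*d[0]+c*d[1]])
def f(q): return np.concatenate([inv(q,kn)-[-.1085,.06],inv(q,ix)-[-.12,-.02],[inv(q,a)[0]+.15 for a in fe],[inv(q,a)[1]-.092 for a in le]])
r=least_squares(f,q0); q=r.x; print(q,np.degrees(q[2]),np.round(r.fun*1e3,1)); np.save("q.npy",q)
o=inv(q,pt)-inv(q,ix); print("offset",o, "deg",np.degrees(o[1]/.006)); print(inv(q,pt),kn)
for n,x in dict(knob=[-.1085,.06,.066],tab=[.025,.078,.204],ball=[.053,-.068,.271],ballend=[-.053,-.068,.244],pivot=[.025,.022,.203]).items(): print(n,np.round(W(q,x),4))
E
```

```text
[0.59668767 0.28844536 0.70409401] 40.34161514850367 [ 0.4 -0.6 -2.7 -0.3  1.6  0.7 -0.2  1.2]
offset [0.00582815 0.01557327] deg 148.71380036678673
[-0.11689781 -0.00477044] [0.47588724 0.26374468 0.077     ]
knob [[0.4751 0.2639 0.066 ]]
tab [[0.5652 0.3641 0.204 ]]
ball [[0.6811 0.2709 0.271 ]]
ballend [[0.6003 0.2023 0.244 ]]
pivot [[0.6015 0.3214 0.203 ]]
```

Call:
move_arm(
  newtons=40,
  targets=[
    {"travel": [0.002, 0.0107, 0.0], "rot": [0, 0, -7], "jaw": 0.06},
    {"travel": [0.002, 0.0107, 0.02], "rot": [0, 0, -14], "jaw": 0.06},
    {"travel": [0.002, 0.0107, 0.05], "rot": [0, 0, -19], "jaw": 0.06},
    {"travel": [0.002, 0.0107, 0.08], "rot": [0, 0, -19], "jaw": 0.06},
    {"travel": [0.002, 0.0107, 0.1], "rot": [0, 0, -19], "jaw": 0.06},
    {"travel": [0.002, 0.0107, 0.1085], "rot": [0, 0, -19], "jaw": 0.06},
    {"travel": [0.002, 0.0107, 0.1085], "rot": [0, 0, -19], "jaw": 0.06},
    {"travel": [0.002, 0.0107, 0.1085], "rot": [0, 0, -19], "jaw": 0.02},
    {"travel": [0.002, 0.0107, 0.1085], "rot": [0, 0, -19], "jaw": 0.02},
    {"travel": [0.002, 0.0107, 0.1085], "rot": [0, 0, -19], "jaw": 0.02},
    {"travel": [0.002, 0.0107, 0.1085], "rot": [0, 0, -19], "jaw": 0.02},
    {"travel": [0.002, 0.0107, 0.1085], "rot": [0, 0, -19], "jaw": 0.02},
    {"travel": [0.002, 0.0107, 0.1085], "rot": [0, 0, -19], "jaw": 0.02},
  ],
)

```text
t: 4.53
eef_pos: [0.4763, 0.2636, 0.2242]
tcp_rot: [-179.8, 0.2, -144.9]
contact_force: [2.4, -6.0, -0.0]
finger_gap: 0.435
grasp_force: 40.8
```

```bash
python3 - <<'E'
from h import *
s=ctrl.observe(); print({k:np.round(s[k],3).tolist() for k in("t","qpos","eef_pos","tcp_rot","contact_force","moment","finger_gap","grasp_force")})
E
```

```text
{'t': 4.533, 'qpos': [29.007, 12.708, -18.718, 58.395, -0.19, -6.055], 'eef_pos': [0.476, 0.264, 0.224], 'tcp_rot': [-179.792, 0.157, -144.938], 'contact_force': [2.425, -6.036, -0.03], 'moment': [-0.993, -0.465, 0.042], 'finger_gap': 0.435, 'grasp_force': 40.761}
```

Call:
move_arm(
  targets=[
    {"travel": [0, 0, 0], "rot": [0, 0, 7], "jaw": 0.02},
    {"travel": [0, 0, 0], "rot": [0, 0, 14], "jaw": 0.02},
    {"travel": [0, 0, 0], "rot": [0, 0, 21], "jaw": 0.02},
    {"travel": [0, 0, 0], "rot": [0, 0, 28], "jaw": 0.02},
    {"travel": [0, 0, 0], "rot": [0, 0, 35], "jaw": 0.02},
    {"travel": [0, 0, 0], "rot": [0, 0, 42], "jaw": 0.02},
    {"travel": [0, 0, 0], "rot": [0, 0, 49], "jaw": 0.02},
    {"travel": [0, 0, 0], "rot": [0, 0, 56], "jaw": 0.02},
    {"travel": [0, 0, 0], "rot": [0, 0, 63], "jaw": 0.02},
    {"travel": [0, 0, 0], "rot": [0, 0, 70], "jaw": 0.02},
    {"travel": [0, 0, 0], "rot": [0, 0, 77], "jaw": 0.02},
    {"travel": [0, 0, 0], "rot": [0, 0, 84], "jaw": 0.02},
    {"travel": [0, 0, 0], "rot": [0, 0, 91], "jaw": 0.02},
    {"travel": [0, 0, 0], "rot": [0, 0, 98], "jaw": 0.02},
    {"travel": [0, 0, 0], "rot": [0, 0, 105], "jaw": 0.02},
    {"travel": [0, 0, 0], "rot": [0, 0, 112], "jaw": 0.02},
    {"travel": [0, 0, 0], "rot": [0, 0, 119], "jaw": 0.02},
    {"travel": [0, 0, 0], "rot": [0, 0, 126], "jaw": 0.02},
    {"travel": [0, 0, 0], "rot": [0, 0, 133], "jaw": 0.02},
    {"travel": [0, 0, 0], "rot": [0, 0, 140], "jaw": 0.02},
  ],
)

```text
t: 6.2
eef_pos: [0.4752, 0.2622, 0.2242]
tcp_rot: [179.8, 0.3, 74.7]
contact_force: [-2.2, -13.8, 6.8]
finger_gap: 0.438
grasp_force: 41.5
```

```bash
python3 - <<'E'
from h import *
s=ctrl.observe(); print({k:np.round(s[k],3).tolist() for k in("t","qpos","eef_pos","tcp_rot","contact_force","moment","finger_gap","grasp_force")})
p=optics.capture("wrist"); P=optics.capture("side"); q=np.load("q.npy")
print(proj(p,W(q,[-.12,-.02,.04]),s),proj(P,W(q,[-.12,-.02,.04])))
a=cv2.resize(p["img"],(512,384)); b=cv2.resize(P["img"][140:240,180:300],(480,400),interpolation=cv2.INTER_CUBIC)[:384]
cv2.imwrite("pics/f.png",cv2.resize(np.hstack([a,b]),None,fx=.8,fy=.8)[...,::-1])
E
```

```text
{'t': 6.2, 'qpos': [28.958, 12.655, -18.793, 58.609, -0.319, 134.29], 'eef_pos': [0.475, 0.262, 0.224], 'tcp_rot': [179.818, 0.268, 74.668], 'contact_force': [-2.185, -13.842, 6.768], 'moment': [-2.413, 0.849, 0.035], 'finger_gap': 0.438, 'grasp_force': 41.453}
[[351.18268244 314.12925076]] [[246.76776361 212.80831055]]
```

View pics/f.png

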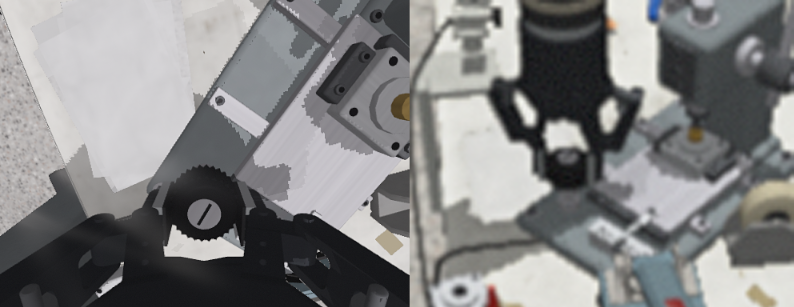

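The side view shows the knob gripped and the slide moved over near the index. I'll add 8°, release, rise and look.

Call:
move_arm(
  targets=[
    {"travel": [0, 0, 0], "rot": [0, 0, 6], "jaw": 0.02},
    {"travel": [0, 0, 0], "rot": [0, 0, 8], "jaw": 0.02},
    {"travel": [0, 0, 0], "rot": [0, 0, 8], "jaw": 0.02},
    {"travel": [0, 0, 0], "rot": [0, 0, 8], "jaw": 0.065},
    {"travel": [0, 0, 0], "rot": [0, 0, 8], "jaw": 0.065},
    {"travel": [0, 0, 0], "rot": [0, 0, 8], "jaw": 0.065},
    {"travel": [0, 0, -0.03], "rot": [0, 0, 8], "jaw": 0.065},
    {"travel": [0, 0, -0.07], "rot": [0, 0, 1], "jaw": 0.065},
    {"travel": [0, 0, -0.106], "rot": [0, 0, -6], "jaw": 0.065},
    {"travel": [0, 0, -0.106], "rot": [0, 0, -13], "jaw": 0.065},
    {"travel": [0, 0, -0.106], "rot": [0, 0, -20], "jaw": 0.065},
    {"travel": [0, 0, -0.106], "rot": [0, 0, -27], "jaw": 0.065},
    {"travel": [0, 0, -0.106], "rot": [0, 0, -34], "jaw": 0.065},
    {"travel": [0, 0, -0.106], "rot": [0, 0, -41], "jaw": 0.065},
    {"travel": [0, 0, -0.106], "rot": [0, 0, -48], "jaw": 0.065},
    {"travel": [0, 0, -0.106], "rot": [0, 0, -55], "jaw": 0.065},
    {"travel": [0, 0, -0.106], "rot": [0, 0, -62], "jaw": 0.065},
    {"travel": [0, 0, -0.106], "rot": [0, 0, -69], "jaw": 0.065},
    {"travel": [0, 0, -0.106], "rot": [0, 0, -76], "jaw": 0.065},
    {"travel": [0, 0, -0.106], "rot": [0, 0, -83], "jaw": 0.065},
  ],
)

```text
t: 7.97
eef_pos: [0.4753, 0.2645, 0.3289]
tcp_rot: [179.9, 0.0, 158.5]
contact_force: [0.2, 0.3, 0.7]
finger_gap: 0.757
grasp_force: 0.0
```

Call:
move_arm(
  targets=[
    {"travel": [0, 0, 0], "rot": [0, 0, -7], "jaw": 0.065},
    {"travel": [0, 0, 0], "rot": [0, 0, -14], "jaw": 0.065},
    {"travel": [0, 0, 0], "rot": [0, 0, -21], "jaw": 0.065},
    {"travel": [0, 0, 0], "rot": [0, 0, -28], "jaw": 0.065},
    {"travel": [0, 0, 0], "rot": [0, 0, -35], "jaw": 0.065},
    {"travel": [0, 0, 0], "rot": [0, 0, -38], "jaw": 0.065},
    {"travel": [0, 0, 0], "rot": [0, 0, -38], "jaw": 0.065},
    {"travel": [0, 0, 0], "rot": [0, 0, -38], "jaw": 0.065},
  ],
)

```text
t: 8.63
eef_pos: [0.4753, 0.2644, 0.3287]
tcp_rot: [180.0, 0.1, -164.0]
contact_force: [0.2, -0.0, 0.1]
finger_gap: 0.758
grasp_force: 0.0
```

```bash
python3 - <<'E'
from h import *
s=ctrl.observe(); print({k:np.round(s[k],3).tolist() for k in("t","qpos","eef_pos","tcp_rot","contact_force")})
p=optics.capture("wrist"); q=np.load("q.npy")
u=proj(p,W(q,[-.12,-.02,.04]),s)[0]; print(u)
x,y=int(u[0])-60,int(u[1])-45; print(x,y); save(p,"g.png",(x,y,120,90),6)
E
```

```text
{'t': 8.633, 'qpos': [29.085, 9.796, -8.772, 71.376, 0.01, 13.049], 'eef_pos': [0.475, 0.264, 0.329], 'tcp_rot': [179.978, 0.052, -163.964], 'contact_force': [0.155, -0.047, 0.079]}
[167.66583449 210.63697703]
107 165
```

View pics/g.png

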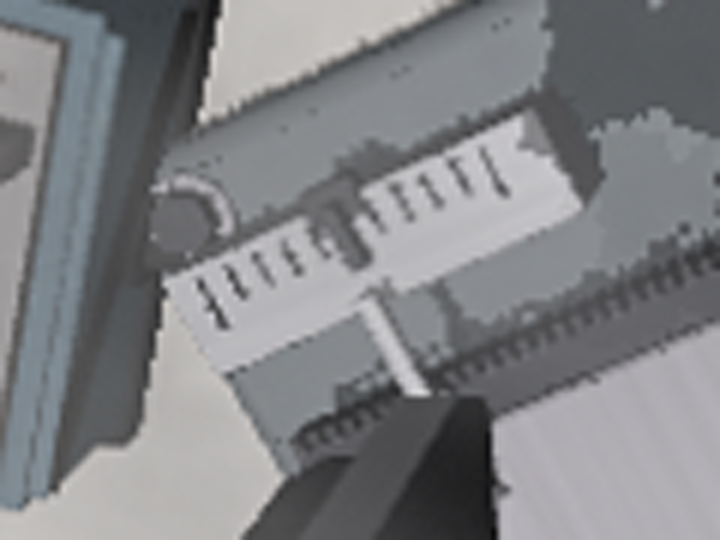

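```bash
python3 - <<'E'
from h import *
s=ctrl.observe(); p=optics.capture("wrist"); q=np.load("q.npy")
u=lambda x,y:(107+x/6,165+y/6)
c,sn=np.cos(q[2]),np.sin(q[2])
a=[atz(p,u(*x),z,s) for x,z in(((355,263),.04),((371,302),.041),((408,388),.041),((342,205),.04))]
for b in a: d=b[:2]-q[:2]; print(np.round([c*d[0]+sn*d[1],-sn*d[0]+c*d[1]],4))
for x in ([.025,.078,.204],[.025,.022,.203]): print(np.round(W(q,x),4))
E
```

```text
[-0.1222 -0.0204]
[-0.1159 -0.0208]
[-0.1012 -0.0223]
[-0.1311 -0.0178]
[[0.5652 0.3641 0.204 ]]
[[0.6015 0.3214 0.203 ]]
```

The pointer is aligned with the index to within about 0.5 mm. Next is the catch: I'll hover above the tab and look.

Call:
move_arm(
  targets=[
    {"travel": [-0.01, 0.006, -0.035], "rot": [0, 0, 7], "jaw": 0.045},
    {"travel": [-0.03, 0.018, -0.07], "rot": [0, 0, 14], "jaw": 0.045},
    {"travel": [-0.05, 0.03, -0.1], "rot": [0, 0, 21], "jaw": 0.045},
    {"travel": [-0.08, 0.05, -0.111], "rot": [0, 0, 28], "jaw": 0.045},
    {"travel": [-0.114, 0.071, -0.111], "rot": [0, 0, 35], "jaw": 0.045},
    {"travel": [-0.114, 0.071, -0.111], "rot": [0, 0, 42], "jaw": 0.045},
    {"travel": [-0.114, 0.071, -0.111], "rot": [0, 0, 49], "jaw": 0.045},
    {"travel": [-0.114, 0.071, -0.111], "rot": [0, 0, 56], "jaw": 0.045},
    {"travel": [-0.114, 0.071, -0.111], "rot": [0, 0, 63], "jaw": 0.045},
    {"travel": [-0.114, 0.071, -0.111], "rot": [0, 0, 66], "jaw": 0.045},
    {"travel": [-0.114, 0.071, -0.111], "rot": [0, 0, 66], "jaw": 0.045},
    {"travel": [-0.114, 0.071, -0.111], "rot": [0, 0, 66], "jaw": 0.045},
  ],
)

```text
t: 9.73
eef_pos: [0.565, 0.3641, 0.4391]
tcp_rot: [-180.0, -0.0, 130.2]
contact_force: [-0.4, 0.3, 0.4]
finger_gap: 0.524
grasp_force: 0.0
```

```bash
python3 - <<'E'
from h import *
s=ctrl.observe(); print({k:np.round(s[k],4).tolist() for k in("t","qpos","eef_pos","tcp_rot","contact_force")})
p=optics.capture("wrist"); q=np.load("q.npy")
print(np.round(proj(p,W(q,[[.025,.078,.208],[.025,.091,.208],[.025,.022,.208],[.053,-.068,.271],[-.028,.03,.195]]),s)))
for th in ["catch_tab","lever_ball"]:
    r=nets.look_for(th,p)[:2]; print(th,[(np.round(a["box"],1).tolist(),round(a["p"],2)) for a in r])
save(p,"i.png",None,1.5)
E
```

```text
{'t': 9.7333, 'qpos': [32.7938, 24.6381, 25.0425, 90.4071, 0.0015, 82.6076], 'eef_pos': [0.565, 0.3641, 0.4391], 'tcp_rot': [-179.9976, -0.0018, 130.1862], 'contact_force': [-0.3673, 0.3191, 0.4313]}
[[254. 209.]
 [254. 191.]
 [254. 279.]
 [297. 450.]
 [187. 262.]]
catch_tab [([246.2, 189.8, 17.2, 91.4], 0.9)]
lever_ball [([148.8, 190.8, 99.8, 66.9], 0.7), ([122.6, 153.1, 199.3, 174.5], 0.32)]
```

View pics/i.png

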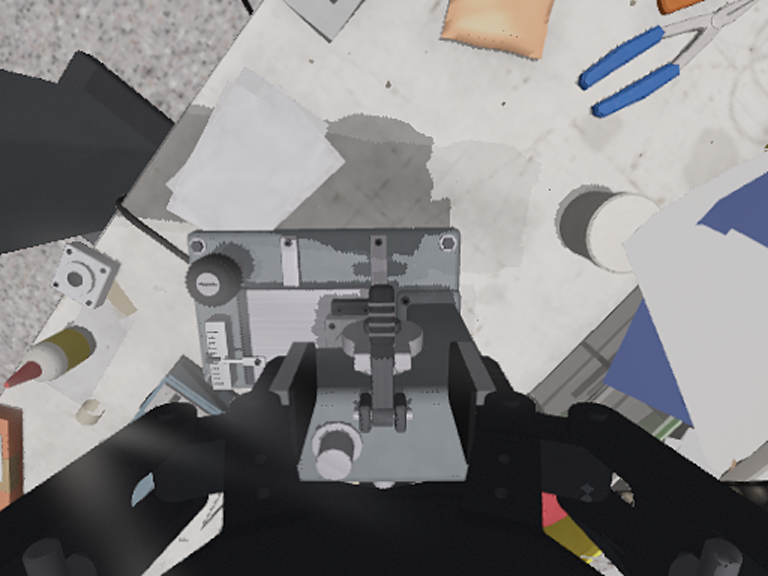

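The tab sits within 1 mm of where the fit predicts, so I'll descend and grip it.

Call:
move_arm(
  newtons=20,
  targets=[
    {"travel": [0.004, 0, 0.03], "rot": [0, 0, 0], "jaw": 0.045},
    {"travel": [0.004, 0, 0.06], "rot": [0, 0, 0], "jaw": 0.045},
    {"travel": [0.004, 0, 0.076], "rot": [0, 0, 0], "jaw": 0.045},
    {"travel": [0.004, 0, 0.076], "rot": [0, 0, 0], "jaw": 0.045},
    {"travel": [0.004, 0, 0.076], "rot": [0, 0, 0], "jaw": 0.006},
    {"travel": [0.004, 0, 0.076], "rot": [0, 0, 0], "jaw": 0.006},
    {"travel": [0.004, 0, 0.076], "rot": [0, 0, 0], "jaw": 0.006},
    {"travel": [0.004, 0, 0.076], "rot": [0, 0, 0], "jaw": 0.006},
    {"travel": [0.004, 0, 0.076], "rot": [0, 0, 0], "jaw": 0.006},
    {"travel": [0.004, 0, 0.076], "rot": [0, 0, 0], "jaw": 0.006},
  ],
)

```text
t: 10.72
eef_pos: [0.5622, 0.3669, 0.3652]
tcp_rot: [179.9, 0.0, 130.1]
contact_force: [-3.5, -2.4, 6.1]
finger_gap: 0.133
grasp_force: 26.0
```

Call:
move_arm(
  targets=[
    {"travel": [-0.001, 0, -0.009], "rot": [0, 0, 0], "jaw": 0.006},
    {"travel": [-0.003, 0, -0.018], "rot": [0, 0, 0], "jaw": 0.006},
    {"travel": [-0.006, 0, -0.026], "rot": [0, 0, 0], "jaw": 0.006},
    {"travel": [-0.0105, 0, -0.034], "rot": [0, 0, 0], "jaw": 0.006},
    {"travel": [-0.016, 0, -0.041], "rot": [0, 0, 0], "jaw": 0.006},
    {"travel": [-0.023, 0, -0.047], "rot": [0, 0, 0], "jaw": 0.006},
    {"travel": [-0.03, 0, -0.052], "rot": [0, 0, 0], "jaw": 0.006},
    {"travel": [-0.038, 0, -0.056], "rot": [0, 0, 0], "jaw": 0.006},
    {"travel": [-0.047, 0, -0.0585], "rot": [0, 0, 0], "jaw": 0.006},
    {"travel": [-0.056, 0, -0.06], "rot": [0, 0, 0], "jaw": 0.006},
    {"travel": [-0.065, 0, -0.06], "rot": [0, 0, 0], "jaw": 0.006},
    {"travel": [-0.073, 0, -0.0585], "rot": [0, 0, 0], "jaw": 0.006},
    {"travel": [-0.076, 0, -0.058], "rot": [0, 0, 0], "jaw": 0.006},
    {"travel": [-0.076, 0, -0.058], "rot": [0, 0, 0], "jaw": 0.006},
  ],
)

```text
t: 11.88
eef_pos: [0.6125, 0.3075, 0.4227]
tcp_rot: [179.8, 0.1, 130.0]
contact_force: [-1.6, 0.3, 5.3]
finger_gap: 0.135
grasp_force: 21.1
```

```bash
python3 - <<'E'
from h import *
s=ctrl.observe(); print({k:np.round(s[k],4).tolist() for k in("t","qpos","eef_pos","tcp_rot","contact_force","finger_gap","grasp_force")})
p=optics.capture("wrist");P=optics.capture("side");Q=optics.capture("scene")
a=cv2.resize(p["img"],(400,300)); b=cv2.resize(P["img"][95:195,215:348],(400,300)); c=cv2.resize(Q["img"][110:210,180:313],(400,300))
cv2.imwrite("pics/j.png",np.vstack([np.hstack([a,b]),np.hstack([c,c])])[...,::-1])
E
```

```text
{'t': 11.8833, 'qpos': [26.6725, 25.865, 24.7986, 88.7425, -0.0663, 76.6469], 'eef_pos': [0.6125, 0.3075, 0.4227], 'tcp_rot': [179.8294, 0.1087, 130.0253], 'contact_force': [-1.5551, 0.3472, 5.2585], 'finger_gap': 0.1349, 'grasp_force': 21.1103}
```

View pics/j.png

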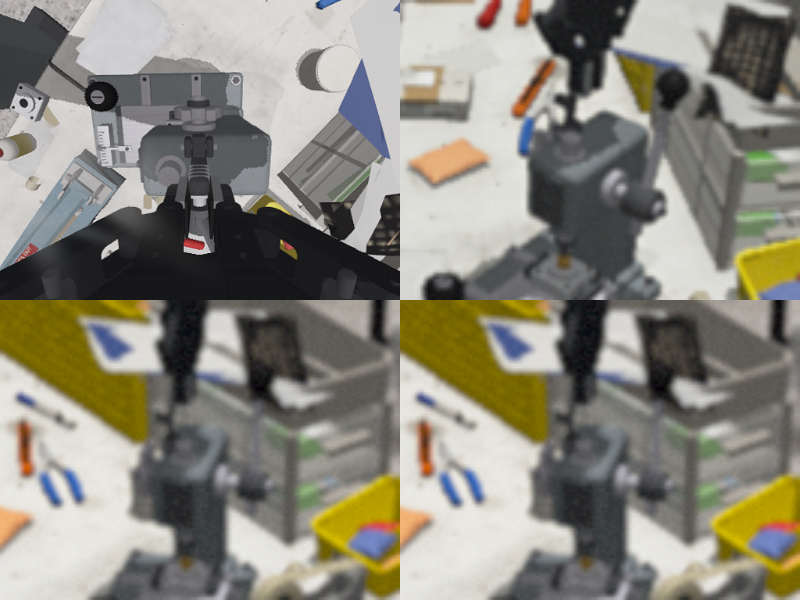

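The catch stands upright in the fingers at about 1.8 rad and the lever is still back. I'll release it, rise, and hover over the ball.

Call:
move_arm(
  targets=[
    {"travel": [0, 0, 0], "rot": [0, 0, 0], "jaw": 0.05},
    {"travel": [0, 0, 0], "rot": [0, 0, 0], "jaw": 0.05},
    {"travel": [0, 0, 0], "rot": [0, 0, 0], "jaw": 0.05},
    {"travel": [0, 0, -0.03], "rot": [0, 0, 0], "jaw": 0.05},
    {"travel": [0, 0, -0.055], "rot": [0, 0, 0], "jaw": 0.055},
    {"travel": [0, 0, -0.055], "rot": [0, 0, -7], "jaw": 0.055},
    {"travel": [-0.015, 0.005, -0.055], "rot": [0, 0, -14], "jaw": 0.055},
    {"travel": [-0.03, 0.01, -0.055], "rot": [0, 0, -21], "jaw": 0.055},
    {"travel": [-0.05, 0.015, -0.055], "rot": [0, 0, -28], "jaw": 0.055},
    {"travel": [-0.072, 0.021, -0.055], "rot": [0, 0, -35], "jaw": 0.055},
    {"travel": [-0.072, 0.021, -0.055], "rot": [0, 0, -42], "jaw": 0.055},
    {"travel": [-0.072, 0.021, -0.055], "rot": [0, 0, -49], "jaw": 0.055},
    {"travel": [-0.072, 0.021, -0.055], "rot": [0, 0, -56], "jaw": 0.055},
    {"travel": [-0.072, 0.021, -0.055], "rot": [0, 0, -63], "jaw": 0.055},
    {"travel": [-0.072, 0.021, -0.055], "rot": [0, 0, -70], "jaw": 0.055},
    {"travel": [-0.072, 0.021, -0.055], "rot": [0, 0, -77], "jaw": 0.055},
    {"travel": [-0.072, 0.021, -0.055], "rot": [0, 0, -84], "jaw": 0.055},
    {"travel": [-0.072, 0.021, -0.055], "rot": [0, 0, -90], "jaw": 0.055},
    {"travel": [-0.072, 0.021, -0.055], "rot": [0, 0, -90], "jaw": 0.055},
    {"travel": [-0.072, 0.021, -0.055], "rot": [0, 0, -90], "jaw": 0.055},
  ],
)

```text
t: 13.7
eef_pos: [0.6741, 0.2673, 0.4759]
tcp_rot: [-180.0, -0.0, -140.1]
contact_force: [-0.3, -0.8, -0.2]
finger_gap: 0.643
grasp_force: 0.0
```

```bash
python3 - <<'E'
from h import *
s=ctrl.observe(); print({k:np.round(s[k],4).tolist() for k in("t","qpos","eef_pos","tcp_rot","contact_force")})
p=optics.capture("wrist"); q=np.load("q.npy")
print(np.round(proj(p,W(q,[[.053,-.068,.271],[-.053,-.068,.244],[.025,.004,.256],[-.12,-.02,.04]]),s)))
for th in ["lever_ball","catch_tab"]:
    r=nets.look_for(th,p)[:2]; print(th,[(np.round(a["box"],1).tolist(),round(a["p"],2)) for a in r])
save(p,"k.png",None,1.5)
E
```

```text
{'t': 13.7, 'qpos': [21.6322, 33.9159, 44.5484, 100.6468, -0.0236, -18.3104], 'eef_pos': [0.6741, 0.2673, 0.4759], 'tcp_rot': [-179.9821, -0.0209, -140.0573], 'contact_force': [-0.2667, -0.7794, -0.1963]}
[[250. 231.]
 [249.  57.]
 [360. 182.]
 [290.  29.]]
lever_ball [([224.5, 205.5, 56.3, 55.2], 0.95), ([225.4, 9.9, 171.2, 253.1], 0.57)]
catch_tab [([356.2, 161.8, 38.6, 32.9], 0.77), ([226.1, 203.4, 55.0, 60.1], 0.23)]
```

View pics/k.png

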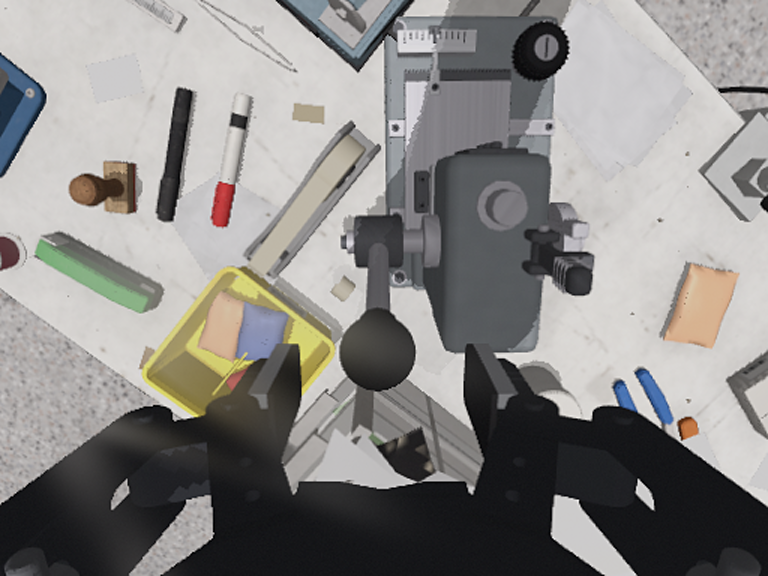

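The ball is at (377,350), matching the prediction within 2 px. The catch tab needs an angle check.

```bash
python3 - <<'E'
from h import *
s=ctrl.observe(); p=optics.capture("wrist"); q=np.load("q.npy")
for a in (0,.6,1,1.2,1.4,1.6,1.8,1.9):
    print(a,np.round(proj(p,W(q,[[.025,.022+r*np.cos(a),.203+r*np.sin(a)] for r in(.039,.056,.069)]),s)).tolist())
save(p,"l.png",(330,130,90,75),6)
E
```

```text
0 [[406.0, 167.0], [425.0, 167.0], [440.0, 167.0]]
0.6 [[411.0, 172.0], [436.0, 175.0], [456.0, 177.0]]
1 [[403.0, 175.0], [426.0, 180.0], [446.0, 183.0]]
1.2 [[396.0, 176.0], [416.0, 181.0], [433.0, 186.0]]
1.4 [[387.0, 177.0], [403.0, 182.0], [416.0, 187.0]]
1.6 [[377.0, 177.0], [386.0, 183.0], [395.0, 188.0]]
1.8 [[365.0, 177.0], [369.0, 182.0], [372.0, 187.0]]
1.9 [[360.0, 177.0], [360.0, 182.0], [360.0, 186.0]]
```

View pics/l.png

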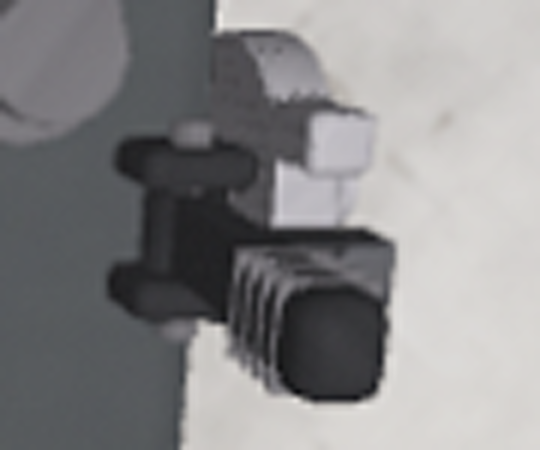

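The tab end is at about (385,187), which puts the catch at roughly 1.68 rad and well clear. I'll grip the ball.

Call:
move_arm(
  newtons=60,
  targets=[
    {"travel": [-0.008, 0, 0.015], "rot": [0, 0, 0], "jaw": 0.055},
    {"travel": [-0.008, 0, 0.035], "rot": [0, 0, 0], "jaw": 0.055},
    {"travel": [-0.008, 0, 0.051], "rot": [0, 0, 0], "jaw": 0.055},
    {"travel": [-0.008, 0, 0.051], "rot": [0, 0, 0], "jaw": 0.055},
    {"travel": [-0.008, 0, 0.051], "rot": [0, 0, 0], "jaw": 0.02},
    {"travel": [-0.008, 0, 0.051], "rot": [0, 0, 0], "jaw": 0.02},
    {"travel": [-0.008, 0, 0.051], "rot": [0, 0, 0], "jaw": 0.02},
    {"travel": [-0.008, 0, 0.051], "rot": [0, 0, 0], "jaw": 0.02},
    {"travel": [-0.008, 0, 0.051], "rot": [0, 0, 0], "jaw": 0.02},
    {"travel": [-0.008, 0, 0.051], "rot": [0, 0, 0], "jaw": 0.02},
  ],
)

```text
t: 14.73
eef_pos: [0.6808, 0.2712, 0.4268]
tcp_rot: [-179.8, 0.1, -140.0]
contact_force: [3.2, -5.4, -2.1]
finger_gap: 0.344
grasp_force: 59.2
```

Call:
move_arm(
  targets=[
    {"travel": [0.0055, 0, -0.0012], "rot": [0, 0, 0], "jaw": 0.02},
    {"travel": [0.0113, 0, -0.0023], "rot": [0, 0, 0], "jaw": 0.02},
    {"travel": [0.017, 0, -0.003], "rot": [0, 0, 0], "jaw": 0.02},
    {"travel": [0.0227, 0, -0.0035], "rot": [0, 0, 0], "jaw": 0.02},
    {"travel": [0.0285, 0, -0.0036], "rot": [0, 0, 0], "jaw": 0.02},
    {"travel": [0.0342, 0, -0.0035], "rot": [0, 0, 0], "jaw": 0.02},
    {"travel": [0.04, 0, -0.003], "rot": [0, 0, 0], "jaw": 0.02},
    {"travel": [0.0456, 0, -0.0023], "rot": [0, 0, 0], "jaw": 0.02},
    {"travel": [0.0456, 0, -0.0023], "rot": [0, 0, 0], "jaw": 0.02},
  ],
)

```text
t: 15.48
eef_pos: [0.6465, 0.242, 0.4302]
tcp_rot: [-179.7, 0.4, -140.0]
contact_force: [9.7, -2.2, 0.1]
finger_gap: 0.339
grasp_force: 60.6
```

Call:
move_arm(
  targets=[
    {"travel": [0.0057, 0, 0.001], "rot": [0, 0, 0], "jaw": 0.02},
    {"travel": [0.0113, 0, 0.0023], "rot": [0, 0, 0], "jaw": 0.02},
    {"travel": [0.0168, 0, 0.0039], "rot": [0, 0, 0], "jaw": 0.02},
    {"travel": [0.0223, 0, 0.0057], "rot": [0, 0, 0], "jaw": 0.02},
    {"travel": [0.0277, 0, 0.0079], "rot": [0, 0, 0], "jaw": 0.02},
    {"travel": [0.0329, 0, 0.0102], "rot": [0, 0, 0], "jaw": 0.02},
    {"travel": [0.038, 0, 0.0129], "rot": [0, 0, 0], "jaw": 0.02},
    {"travel": [0.043, 0, 0.0157], "rot": [0, 0, 0], "jaw": 0.02},
    {"travel": [0.0478, 0, 0.0188], "rot": [0, 0, 0], "jaw": 0.02},
    {"travel": [0.0524, 0, 0.0221], "rot": [0, 0, 0], "jaw": 0.02},
    {"travel": [0.057, 0, 0.0258], "rot": [0, 0, 0], "jaw": 0.02},
    {"travel": [0.0612, 0, 0.0296], "rot": [0, 0, 0], "jaw": 0.02},
    {"travel": [0.0653, 0, 0.0336], "rot": [0, 0, 0], "jaw": 0.02},
    {"travel": [0.0653, 0, 0.0336], "rot": [0, 0, 0], "jaw": 0.02},
    {"travel": [0.0653, 0, 0.0336], "rot": [0, 0, 0], "jaw": 0.02},
  ],
)

```text
t: 16.73
eef_pos: [0.5963, 0.1994, 0.4005]
tcp_rot: [-179.5, 0.5, -140.0]
contact_force: [1.3, -9.4, 16.5]
finger_gap: 0.338
grasp_force: 61.5
```

```bash
python3 - <<'E'
from h import *
s=ctrl.observe(); print({k:np.round(s[k],4).tolist() for k in("t","qpos","eef_pos","tcp_rot","contact_force","finger_gap","grasp_force")})
q=np.load("q.npy"); c,sn=np.cos(q[2]),np.sin(q[2])
g=np.array(s["eef_pos"])+R.from_euler('xyz',s["tcp_rot"],degrees=True).apply([0,0,.155]); d=g[:2]-q[:2]
x,y=c*d[0]+sn*d[1],-sn*d[0]+c*d[1]; print("grasp press",x,y,g[2],"lean",np.arctan2(.025-x,g[2]-.16),np.hypot(.025-x,g[2]-.16))
p=optics.capture("wrist");P=optics.capture("side");Q=optics.capture("scene")
a=cv2.resize(p["img"],(400,300)); b=cv2.resize(P["img"][95:220,205:371],(400,300)); c=cv2.resize(Q["img"][110:235,180:346],(400,300))
print(np.round(proj(p,W(q,[[-.12,-.02,.04],[-.053,-.068,.244]]),s)))
cv2.imwrite("pics/m.png",np.vstack([np.hstack([b,c]),np.hstack([a,a])])[...,::-1])
E
```

```text
{'t': 16.7333, 'qpos': [18.546, 18.4214, 11.2953, 82.2136, -0.3001, -21.4203], 'eef_pos': [0.5963, 0.1994, 0.4005], 'tcp_rot': [-179.4795, 0.5051, -140.0332], 'contact_force': [1.2611, -9.4069, 16.5408], 'finger_gap': 0.3382, 'grasp_force': 61.5019}
grasp press -0.056632855863672706 -0.06903875879781814 0.2455090359172212 lean 0.7622113648025985 0.11821894255977672
[[301. 111.]
 [255. 263.]]
```

View pics/m.png

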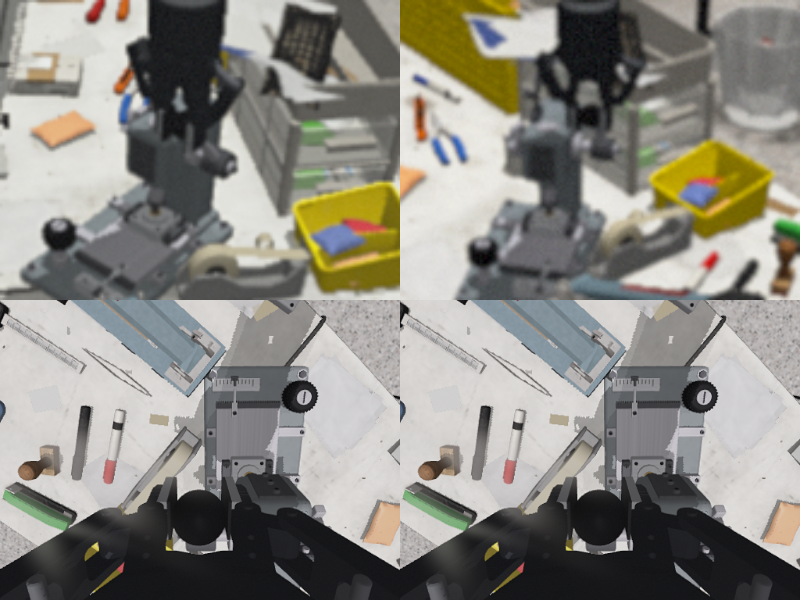

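The ball is held and the arm is pressing about 16 N against the stop. The ball looks a little low in the picture, so I'll check the lever angle numerically.

```bash
python3 - <<'E'
from h import *
s=ctrl.observe(); p=optics.capture("wrist"); q=np.load("q.npy")
print([(np.round(a["box"],1).tolist(),round(a["p"],2)) for a in nets.look_for("lever_ball",p)[:2]])
g=cv2.cvtColor(p["img"],cv2.COLOR_RGB2GRAY); col=g[215:320,255]; print(215+np.where(col<70)[0][[0,-1]], col[::4].tolist())
for v in (.8,.9,.95,1.0):
    l=v-.25; x=[.025-.115*np.sin(l),-.068,.16+.115*np.cos(l)]
    c=W(q,x); sil=[c[0]+.016*R.from_rotvec(0*np.ones(3)).apply(d) for d in R.random(2000,random_state=0).apply([0,0,1])]
    b=proj(p,sil,s); print(v,np.round(proj(p,c,s)),"box",b.min(0).round(1),b.max(0).round(1))
E
```

```text
[([220.7, 242.8, 68.7, 74.3], 0.87), ([275.7, 115.0, 82.3, 129.3], 0.52)]
[243 314] [144, 146, 144, 144, 148, 196, 202, 66, 41, 36, 28, 26, 21, 22, 20, 25, 26, 29, 27, 26, 26, 23, 22, 25, 23, 94, 84]
0.8 [[255. 315.]] box [218.5 277.6] [291.3 355. ]
0.9 [[255. 288.]] box [219.3 252.1] [290.4 325.9]
0.95 [[255. 275.]] box [219.9 239.9] [289.8 311.9]
1.0 [[255. 262.]] box [220.5 228.1] [289.2 298.4]
```

The ball image reads lever ≈ 0.94, and the tangential force is only the spring, so it isn't at the stop yet. I'll pull further forward.

Call:
move_arm(
  targets=[
    {"travel": [0.003, 0, 0], "rot": [0, 0, 0], "jaw": 0.02},
    {"travel": [0.006, 0, 0], "rot": [0, 0, 0], "jaw": 0.02},
    {"travel": [0.009, 0, 0.001], "rot": [0, 0, 0], "jaw": 0.02},
    {"travel": [0.011, 0, 0.002], "rot": [0, 0, 0], "jaw": 0.02},
    {"travel": [0.011, 0, 0.002], "rot": [0, 0, 0], "jaw": 0.02},
    {"travel": [0.011, 0, 0.002], "rot": [0, 0, 0], "jaw": 0.02},
    {"travel": [0.011, 0, 0.002], "rot": [0, 0, 0], "jaw": 0.02},
  ],
)

```text
t: 17.57
eef_pos: [0.5911, 0.195, 0.3971]
tcp_rot: [-179.6, 1.0, -139.9]
contact_force: [20.1, 3.4, 2.5]
finger_gap: 0.345
grasp_force: 60.1
```

```bash
cat > chk.py <<'E'
from h import *
s=ctrl.observe(); p=optics.capture("wrist"); q=np.load("q.npy")
F=np.array(s["contact_force"]); fx=F[0]*np.cos(q[2])+F[1]*np.sin(q[2])
print(s["t"],"F",F.round(1),"tang",.73*fx+.68*F[2],"rad",-.68*fx+.73*F[2],"gap",s["finger_gap"],s["grasp_force"],s["eef_pos"])
b=[a["box"] for a in nets.look_for("lever_ball",p)[:1]]; print(np.round(b,1))
for v in (.9,.95,1.0):
    l=v-.25; c=W(q,[.025-.115*np.sin(l),-.068,.16+.115*np.cos(l)])
    B=proj(p,c+.016*R.random(2000,random_state=0).apply([0,0,1]),s); print(v,B.min(0).round(1),B.max(0).round(1))
E
python3 chk.py
```

```text
17.5667 F [20.1  3.4  2.5] tang 14.491726919408148 rad -10.084331104380077 gap 0.3447356967338597 60.06585717201233 [0.59109596 0.19497854 0.39706109]
[[220.2 245.9  71.7  72.6]]
0.9 [218.5 266.6] [290.3 342.1]
0.95 [219.1 254. ] [289.8 327.6]
1.0 [219.7 241.9] [289.2 313.7]
```

Call:
move_arm(
  targets=[
    {"travel": [0.001, 0, 0.002], "rot": [0, 0, 0], "jaw": 0.02},
    {"travel": [0.002, 0, 0.004], "rot": [0, 0, 0], "jaw": 0.02},
    {"travel": [0.002, 0, 0.004], "rot": [0, 0, 0], "jaw": 0.02},
    {"travel": [0.002, 0, 0.004], "rot": [0, 0, 0], "jaw": 0.02},
    {"travel": [0.002, 0, 0.004], "rot": [0, 0, 0], "jaw": 0.02},
    {"travel": [0.002, 0, 0.004], "rot": [0, 0, 0], "jaw": 0.02},
    {"travel": [0.002, 0, 0.004], "rot": [0, 0, 0], "jaw": 0.02},
    {"travel": [0.002, 0, 0.004], "rot": [0, 0, 0], "jaw": 0.02},
  ],
)

```text
t: 18.33
eef_pos: [0.5901, 0.1943, 0.3967]
tcp_rot: [-179.5, 1.4, -139.9]
contact_force: [20.6, 5.8, 16.0]
finger_gap: 0.34
grasp_force: 61.2
```

```bash
python3 chk.py
```

```text
18.3333 F [20.6  5.8 16. ] tang 25.07449931540252 rad -1.5860443632824825 gap 0.3397602989264943 61.16291105747223 [0.59009251 0.19430038 0.39667597]
[[218.8 244.9  74.7  73.1]]
0.9 [218.7 267.1] [290.6 342.7]
0.95 [219.2 254.5] [290.1 328.2]
1.0 [219.8 242.3] [289.5 314.3]
```

The tangential force rose to 25 N with almost no movement, so the lever is firmly at its stop and the ball is still gripped. Handing in.

```bash
python3 -c "
from plant import ctrl
print(ctrl.hand_in())"
```

```text
the job is handed in; nothing more can be done
None
```

I handed the job in at about 18 s of the 72 s; the hand-in returned no verdict. By my measurements the pointer is within about 0.5 mm of the index, the catch is over at about 1.7 rad (short of its 1.9 stop, above the 1.2 needed), and the ball is gripped with about 60 N with the lever at its stop; I did not measure the bush depth directly.

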